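# Lay a valve unit down on its padded rest

## Robot

A 6-joint arm with a two-finger parallel gripper is mounted at the origin on the work surface. World frame = base frame: x ahead of the robot, y to its left, z up, the work surface at z = 0. Lengths are in m, angles in degrees, forces in N, time in s.
With the tool pointing down it reaches from about 0.4 to 0.825 m from the base axis. Payload 7 kg.
Tool frame: the origin (TCP) lies midway between the tips of the shut fingers; the grasp point (between the pads) lies 19 mm behind it; z points along the fingers, y is the line along which they close (so a half turn about z gives the same grasp; the last joint's range is limited). The gripper opens to 88 mm and grips with 3 to 60 N. Pads are 19 mm wide; open, the fingers measure 130 mm over their backs; the gripper's body (78 mm by 193 mm) begins 47 mm behind the grasp point.
Start: joints at [87.84, 20.546, 0.682, 0, -70.136, -16.507], TCP at [0.216, 0.639, 0.227] pointing down, gripper open.
Joint ranges: [-176.03, 176.03], [-82.01, 121.73], [-58.28, 71.71], [-173.87, 95.51], [-174.79, -0.11], [-173.66, 173.66]. Speed limits (degrees/s): [136.94, 136.94, 172.46, 180, 180, 180].

## Interface

Orientations are given as [roll, pitch, yaw] about the fixed x, y, z axes, in that order (R = Rz(yaw) Ry(pitch) Rx(roll)).
In Python, from plant import r, eyes, workorder gives the robot as it stands.
- The arm moves only by the tool step_arm, never from a script. Its argument "plan" is a list of rows, each a list of 5 numbers: the shift along the tool's x, y, z each as a share of 25 cm, from -1 to 1, then the turn about the tool's z as a share of 60 degrees, from -1 to 1, then the finger opening in mm, from 0 to 87.6. In form: [[x, y, z, turn, jaw], ...]. A call has 1 to 12 rows; each row is the pose to reach, as a shift and turn from the pose commanded when the call began, along the tool's axes at that moment; what a row does not reach only later rows make up. A row lasts 1/12 s, in which the tool goes at most 41.7 mm and 7.16 degrees, less where a joint would pass 70% of its speed; a pose out of reach is approached as far as the arm can. A call with a number of a shift or a turn outside -1 to 1 is refused whole. A call with a gripper value outside its range is refused whole. The fingers move at their own pace and stop on an object; "newtons" is the grip in N (left out, the last holds). Time passes only in rows, so rows that repeat a pose let the fingers close. It gives the time, the measured TCP pose, the force, the opening and the grip force at its end, in the units of the state.
- r.get_state(): the state, without advancing time (a new reading comes with each control period).
- eyes.capture(name): name is "side" or "top"; returns the picture (400x640x3 uint8, red, green, blue); there is no depth.
- eyes.camera_model(name): a dict with "fov_y" (degrees; the focal length in pixels is half the picture's height over the tangent of half this angle, whatever the lens; pixels are square), "cx", "cy" (the principal point, pixels), "world_to_cam" (4x4, takes a point from world to camera coordinates). Camera axes: x right, y up, looking along -z (the intrinsics and any distortion apply to the point x, -y, -z); pixel columns grow to the right and rows downward; lengths in m; the calibration is good to about 2 mm. A picture is of the moment at which its call begins. camera_model takes no time and is no camera call.
- workorder.close_job(): hands the job in; it is judged then, once.
The state is a dict: "time_s": time; "joints": joint angles; "qd": joint speeds; "joint_torque": joint torques, N m; "tcp_pos": TCP position; "eef_rot": TCP orientation; "contact_force": force on the tool from outside, world axes, zero at the start; "moment": the same for the moment, N m; "gripper_width": finger opening in m; "gripper_force": force on a finger pad.
Only numpy, scipy, OpenCV 4.12 (cv2) and the standard library are available. Lean on these libraries where they do the work, as an engineer would, in place of code of your own. Each camera call takes 0.05 s, during which the arm holds its last target. There are 200 camera calls.

## Task

With the fingertips, tip the valve unit with the yellow collar over against the padded stop plate and press on slowly, so that plate and unit swing down together and the unit lands gently on its side with the plate flat. Then push the lying unit along the plate until its collar meets the yellow end stop, and take the hand away. Do not pick the unit up or let it drop, and leave everything else on the bench where it is.

Things in the scene. Friction and masses are not known exactly. Their poses are not given: they have to be found in the camera images.
- valve: valve unit to lay down: 60 x 60 mm block 150 mm tall (aluminium, white above), topped by a steel plate and a yellow collar 44 mm across; 170 mm overall, 0.6 kg. Origin at the centre of its foot, z along its length to the collar, x towards the stop plate while standing. It starts upright on the rest's stand block, foot 30 mm up, front face 4 to 14 mm short of the hinge line, nearly square to it
- valve_head (a point): centre of the outer face of the valve unit's yellow collar, 170 mm from the foot along its length; axes as valve
- valve_toe (a point): middle of the valve unit's lower front edge (the edge nearest the stop plate, about which it tips), 30 mm from the foot's centre along the unit's x
- rest: blue lay-down rest, fixed to the bench. Origin on the bench straight below the middle of the hinge line; x = the direction in which the unit is tipped, y along the hinge line, z up. Stand block from x = -110 to 0 mm, 130 mm wide, top 30 mm above the bench; the bed runs on to x = 235 mm
- stop_plate (a joint): angle of the hinged padded stop plate, rad: 0 = nearly upright, leaning 0.21 away from the unit; 1.36 = flat, at its limit, pad level with the stand block's top (30 mm up). The hinge line lies at the pad's surface. The hinge is stiff (1.2 N m): it stays where left, holds the unit's weight, and goes down only while pushed (about 10 N high on the unit, less towards the end)
- end_stop (a point): middle of the inner face of the yellow end stop across the plate's far end, 205 mm from the hinge line, 12.5 mm off the pad; the stop stands 25 mm off the pad, 12 mm thick. Axes: x along the plate away from the hinge, y along the hinge line, z out of the pad. Sliding the lying unit along takes 4 to 8 N
- plate_mid (a point): middle of the pad's surface, 100 mm from the hinge line; axes as end_stop. The plate is 100 mm wide and 217 mm long
- spare: spare valve unit of the same shape and size standing upright, but with a grey upper half and a RED collar; bystander; origin under its centre
- cleaner: green bottle with a white cap, 64 mm across, 190 mm tall; bystander; origin under its centre
- driver: screwdriver with a red handle lying flat; bystander; origin at its middle
- cup: white cup, 76 mm across, 85 mm tall; bystander; origin under its centre
- seal_ring: brass ring, 56 mm across, 12 mm high; bystander; origin under its centre
- jar: amber jar, 54 mm across, 60 mm tall; bystander; origin under its centre
- wrench: steel wrench lying flat; bystander; origin at its middle

How it is judged:
By the outcome, as a careful person would: the job done as asked, in the order asked, and still so for the second after the job is handed in, with the robot touching nothing.
It also fails if it takes over 59 s, if anything falls off the work surface, if the arm or the gripper's body presses on something with over 40 N, if the wrist force passes 120 N, or if a joint passes its speed limit or range.

## Working session

There is one attempt and no reset: what is moved stays moved. The work goes in short steps, Python scripts to look and compute and a tool call to move; the robot and the scene stay as the last step left them, time stands still between calls to the robot, and variables do not carry over. Pictures are saved under pics/ and viewed, at most 10 in all, crops included, and the job is handed in when it is done.

Besides the shell and the picture viewer there is one more tool, called in YAML: its name, and indented under it one key for each argument. step_arm: Moves the arm, as the interface text tells. Its arguments: {"type":"object","properties":{"plan":{"type":"array"},"newtons":{"type":"number"}},"required":["plan"]}

```bash
mkdir -p pics; ls; python3 - <<'E'
from plant import r,eyes,workorder
import cv2,numpy as np
print(r.get_state())
for n in ("side","top"):
    print(n,eyes.camera_model(n))
    cv2.imwrite(f"pics/{n}0.png",eyes.capture(n)[:,:,::-1])
E
```

```text
pics
{'time_s': 0.0, 'joints': array([ 8.78390442e+01,  2.05917020e+01,  6.34648423e-01, -1.92229987e-02,
       -7.01373092e+01, -1.65066053e+01]), 'qd': array([-0.02968638,  0.01772659, -0.0916986 ,  0.01375473, -0.03928703,
       -0.11384218]), 'joint_torque': array([ 4.12254713e-04, -5.82725966e+01,  2.93059534e+01,  6.99706256e+00,
        6.86616695e-03, -1.69444907e-04]), 'tcp_pos': array([0.21592948, 0.63901445, 0.22562916]), 'eef_rot': array([ 1.79904391e+02, -9.48720974e-03, -1.86740995e+01]), 'contact_force': array([0.34884376, 0.44659253, 0.22553847]), 'moment': array([-0.00727206, -0.00658181, -0.0450818 ]), 'gripper_force': 0.0, 'gripper_width': 0.08716238861489718}
side {'fov_y': 54.56630961285201, 'cx': 316.38312316506074, 'cy': 200.53952529086, 'world_to_cam': array([[ 2.83531565e-02, -9.99597813e-01, -5.56965585e-04,
        -6.44661499e-02],
       [ 8.90935846e-01,  2.50183553e-02,  4.53439523e-01,
        -5.94176892e-01],
       [-4.53243221e-01, -1.33526623e-02,  8.91286873e-01,
        -9.24701233e-01],
       [ 0.00000000e+00,  0.00000000e+00,  0.00000000e+00,
         1.00000000e+00]])}
top {'fov_y': 52.208015426772285, 'cx': 314.07421986598484, 'cy': 196.2907045943306, 'world_to_cam': array([[ 0.00419661, -0.99984302, -0.01721385, -0.0243823 ],
       [ 0.99563156,  0.00257205,  0.09333375, -0.63577128],
       [-0.09327482, -0.01753034,  0.99548606, -1.11286961],
       [ 0.        ,  0.        ,  0.        ,  1.        ]])}
```

View pics/side0.png

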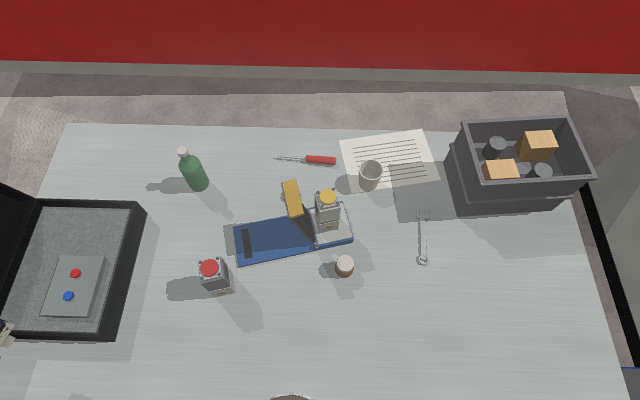

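View pics/top0.png

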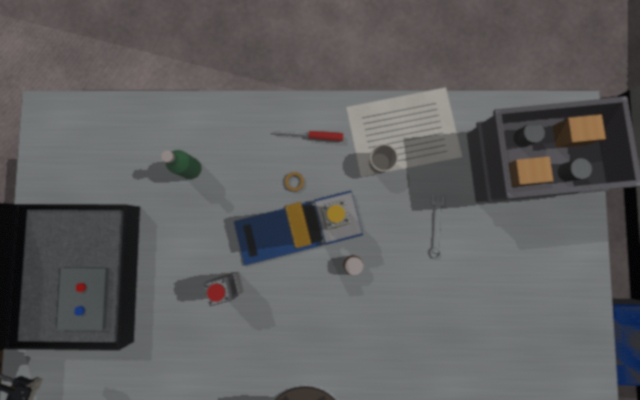

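The unit, with its yellow collar, stands at top px (337,213) and side px (328,197). The plate leans to the left, so tipping goes roughly along +y. The jar is at top px (353,265), the spare at (216,292) and the ring at (294,182). I'll measure next.

```bash
cat > h.py <<'E'
import cv2,numpy as np
from plant import r,eyes,workorder
def cam(n):
    m=eyes.camera_model(n);W=np.array(m["world_to_cam"]);f=200/np.tan(np.radians(m["fov_y"])/2)
    return m,W,f
def ray(n,p):
    m,W,f=cam(n);d=np.array([(p[0]-m["cx"])/f,-(p[1]-m["cy"])/f,-1])
    R=W[:3,:3];return -R.T@W[:3,3],R.T@d
def onz(n,p,z):
    o,d=ray(n,p);return o+d*(z-o[2])/d[2]
def tri(pa,pb):
    A=[];b=[]
    for n,p in(("side",pa),("top",pb)):
        o,d=ray(n,p);d=d/np.linalg.norm(d);P=np.eye(3)-np.outer(d,d);A.append(P);b.append(P@o)
    x=np.linalg.lstsq(np.vstack(A),np.hstack(b),rcond=None);return x[0],x[1]
def proj(n,X):
    m,W,f=cam(n);c=W[:3,:3]@np.asarray(X)+W[:3,3];return np.array([m["cx"]+f*c[0]/-c[2],m["cy"]-f*c[1]/-c[2]])
def blobs(img,lo,hi,amin=25):
    k=cv2.inRange(cv2.cvtColor(img,cv2.COLOR_RGB2HSV),lo,hi)
    n,_,s,c=cv2.connectedComponentsWithStats(k);return [(c[i].round(1),s[i].tolist()) for i in range(1,n) if s[i][4]>=amin],k
E
python3 - <<'E'
from h import *
for n in("side","top"):
    im=cv2.imread(f"pics/{n}0.png")[:,:,::-1].copy()
    b,_=blobs(im,(15,120,90),(35,255,255));print(n,"yel",b)
    b,_=blobs(im,(0,160,110),(8,255,255));print(n,"red",[x for x in b if x[1][4]<2000])
    b,k=blobs(im,(100,120,30),(125,255,255));print(n,"blue",b)
    c=im[160:310,140:400] if n=="side" else im[130:310,140:400]
    cv2.imwrite(f"pics/{n}0c.png",cv2.resize(c,None,fx=3,fy=3,interpolation=cv2.INTER_CUBIC)[:,:,::-1])
for n,p,z in (("top",(181,163),.15),("top",(216,292),.17),("top",(353,265),.06),("top",(294,182),.012),("top",(384,158),.085)):print(p,onz(n,p,z))
E
```

```text
side yel [(array([292.7, 197.9]), [283, 179, 21, 38, 480]), (array([327.4, 196.1]), [320, 189, 16, 15, 187])]
side red [(array([ 75.2, 272.8]), [70, 269, 11, 9, 69])]
side blue [(array([ 67.9, 295.3]), [63, 291, 11, 10, 82]), (array([631.2, 367.4]), [621, 367, 19, 2, 31])]
top yel [(array([586.5, 128.2]), [568, 114, 37, 28, 830]), (array([533.7, 170.8]), [516, 158, 36, 27, 788]), (array([294., 181.]), [286, 173, 17, 17, 84]), (array([297.8, 224.6]), [286, 203, 25, 44, 670]), (array([335.4, 213.3]), [327, 205, 18, 18, 247])]
top red [(array([326.2, 134.8]), [310, 132, 32, 7, 132]), (array([ 79.8, 287.1]), [76, 284, 8, 7, 48]), (array([215.6, 292. ]), [208, 285, 16, 15, 200])]
top blue [(array([267.5, 236.7]), [236, 210, 84, 54, 1964]), (array([626.9, 342. ]), [614, 304, 26, 83, 1505]), (array([ 78.9, 310.4]), [74, 306, 11, 10, 71])]
(181, 163) [0.70848385 0.31352971 0.15      ]
(216, 292) [0.39040027 0.21073016 0.17      ]
(353, 265) [ 0.44851729 -0.12776127  0.06      ]
(294, 182) [0.67830424 0.03554893 0.012     ]
(384, 158) [ 0.7341224  -0.21004929  0.085     ]
```

View pics/top0c.png

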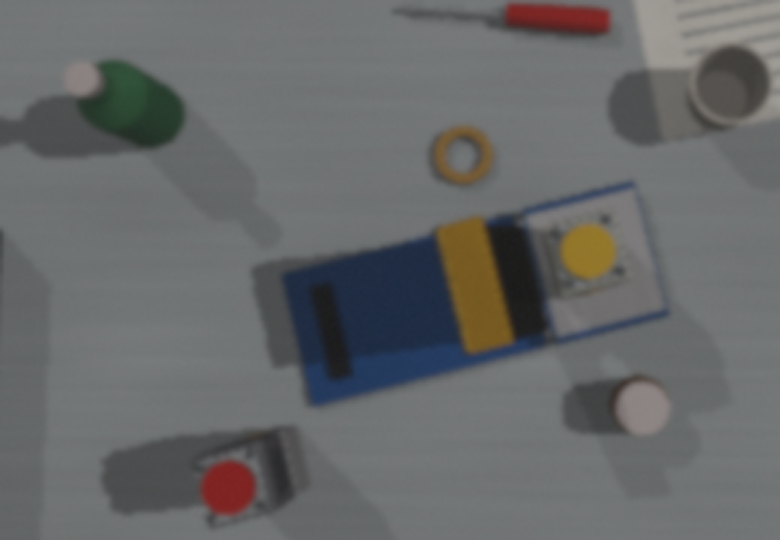

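View pics/side0c.png

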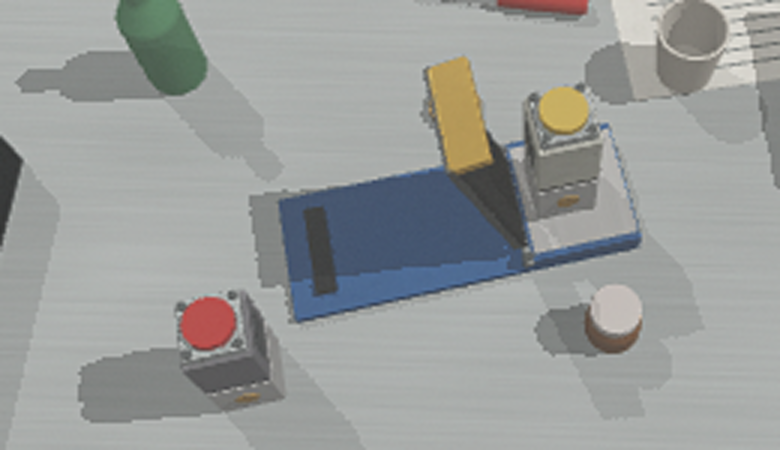

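The top crop shows the stand block's top corners at about (634,182), (668,313), (549,342) and (523,212), in crop px at 3x. The collar is centred on the stand and the pad leans to the left. The jar sits about 55 mm off the stand's near-right side.

```bash
python3 - <<'E'
from h import *
C,res=tri((327.4,196.1),(335.4,213.3));print("collar",C,res, onz("top",(335.4,213.3),.2),onz("side",(327.4,196.1),.2))
P={k:onz("top",(140+u/3,130+v/3),z) for k,u,v,z in (("br",634,182,.03),("bl",668,313,.03),("hl",549,342,.03),("hr",523,212,.03),("fr",285,272,.004),("fl",310,405,.004))}
Q={k:onz("side",(140+u/3,160+v/3),z) for k,u,v,z in (("br",607,125,.03),("bl",640,238,.03),("hl",528,262,.03),("fr",280,200,.004),("fl",295,320,.004))}
for k in P:print(k,P[k].round(4),Q.get(k,np.zeros(3)).round(4))
g=cv2.inRange(cv2.cvtColor(cv2.imread("pics/top0.png"),cv2.COLOR_BGR2HSV),(100,120,30),(125,255,255))
e=(P['fr']+P['fl'])/2;b=(P['br']+P['bl'])/2
for S in(P,Q):
  e=(S['fr']+S['fl'])/2;b=(S['br']+S['bl'])/2;d=(e-b)[:2];print("len",np.linalg.norm(d),"yaw",np.degrees(np.arctan2(d[1],d[0])), "hinge mid",b[:2]+d/np.linalg.norm(d)*.11)
  for a,c in(("br","bl"),("fr","fl")):
    w=(S[a]-S[c])[:2];print("w",np.linalg.norm(w),np.degrees(np.arctan2(w[1],w[0]))+90)
E
```

```text
collar [ 0.57950486 -0.07631899  0.20134978] [4.329393e-07] [ 0.57955628 -0.07590077  0.2       ] [ 0.58023886 -0.07680636  0.2       ]
br [ 0.6519 -0.1264  0.03  ] [ 0.6513 -0.1258  0.03  ]
bl [ 0.5304 -0.1572  0.03  ] [ 0.5286 -0.1578  0.03  ]
hl [ 0.5033 -0.0475  0.03  ] [ 0.5007 -0.0492  0.03  ]
hr [ 0.6235 -0.023   0.03  ] [0. 0. 0.]
fr [0.5678 0.2037 0.004 ] [0.5697 0.2049 0.004 ]
fl [0.4427 0.1773 0.004 ] [0.4446 0.1746 0.004 ]
len 0.34323013827364274 yaw 104.49150240919067 hinge mid [ 0.56361133 -0.03528804]
w 0.12531553739903714 104.2272182185009
w 0.12777807238429253 101.93421437204694
len 0.34173983193347873 yaw 104.01314178454855 hinge mid [ 0.56329812 -0.03505111]
w 0.12680365895774276 104.59398790988911
w 0.1287005005810646 103.6139807323415
```

step_arm:
  plan:
    - [1, 1, -0.32, 0.955, 0]
    - [1, 1, -0.32, 0.955, 0]
    - [1, 1, -0.32, 0.955, 0]
    - [1, 1, -0.32, 0.955, 0]
    - [1, 1, -0.32, 0.955, 0]
    - [1, 1, -0.32, 0.955, 0]
    - [1, 1, -0.32, 0.955, 0]
    - [1, 1, -0.32, 0.955, 0]
    - [1, 1, -0.32, 0.955, 0]
    - [1, 1, -0.32, 0.955, 0]
    - [1, 1, -0.32, 0.955, 0]
  newtons: 20

```text
time_s: 1.02
tcp_pos: [0.3734, 0.3214, 0.3071]
eef_rot: [-180.0, 0.1, -76.1]
contact_force: [-0.3, -0.7, -0.6]
gripper_width: 0.0197
gripper_force: 0.0
```

step_arm:
  plan:
    - [1, -0.2, 0, 0, 0]
    - [1, -0.2, 0, 0, 0]
    - [1, -0.2, 0, 0, 0]
    - [1, -0.2, 0, 0, 0]
    - [1, -0.2, 0, 0, 0]
    - [1, -0.2, 0, 0, 0]
    - [1, -0.2, 0, 0, 0]

```text
time_s: 1.6
tcp_pos: [0.4833, 0.0884, 0.3057]
eef_rot: [179.9, -0.1, -76.1]
contact_force: [-0.6, 1.0, -0.0]
gripper_width: 0.0002
gripper_force: 0.0
```

step_arm:
  plan:
    - [1, -0.22, 0, 0, 0]
    - [1, -0.22, 0, 0, 0]
    - [1, -0.22, 0, 0, 0]
    - [1, -0.22, 0, 0, 0]
    - [1, -0.22, 0, 0, 0]
    - [1, -0.22, 0, 0, 0]
    - [1, -0.22, 0, 0, 0]
    - [1, -0.22, 0, 0, 0]

```text
time_s: 2.27
tcp_pos: [0.5968, -0.1385, 0.3042]
eef_rot: [179.8, 0.0, -76.1]
contact_force: [0.2, 0.7, 0.0]
gripper_width: 0.0002
gripper_force: 0.0
```

step_arm:
  plan:
    - [0, 0, 0.14, 0, 0]
    - [0, 0, 0.28, 0, 0]
    - [0, 0, 0.42, 0, 0]
    - [0, 0, 0.54, 0, 0]
    - [0, 0, 0.576, 0, 0]
    - [0, 0, 0.576, 0, 0]
    - [0, 0, 0.576, 0, 0]

```text
time_s: 2.85
tcp_pos: [0.5967, -0.1362, 0.1635]
eef_rot: [-180.0, -0.0, -75.9]
contact_force: [-0.2, 0.3, -0.5]
gripper_width: 0.0007
gripper_force: 0.0
```

```bash
cat >> h.py <<'E'
H=np.array([.5635,-.0352]);a=np.radians(104);U=np.array([np.cos(a),np.sin(a)]);V=np.array([-np.sin(a),np.cos(a)])
def loc(p):
    d=np.asarray(p)[:2]-H;return np.array([d@U,d@V,p[2]])
def arc(th,xt=-.013,s=.13,d=.0095):
    t=np.radians(th);return xt+s*np.sin(t)-.06*np.cos(t)-d, .03+s*np.cos(t)+.06*np.sin(t)
E
python3 - <<'E'
from h import *
print(loc(r.get_state()["tcp_pos"]),r.get_state()["contact_force"])
for i,n in enumerate(("side","top")):
    im=eyes.capture(n);c=im[160:260,250:410]
    cv2.imwrite(f"pics/{n}1.png",im[:,:,::-1])
    if n=="side":cv2.imwrite("pics/s1.png",cv2.resize(c,None,fx=4,fy=4,interpolation=cv2.INTER_CUBIC)[:,:,::-1])
    print(blobs(im[190:260,270:370],(20,120,90),(35,255,255))[0])
for t in range(0,95,5):print(t,np.round(arc(t),4))
E
```

```text
[-0.10605047 -0.00777311  0.16349331] [-0.24203382  0.32555992 -0.49429608]
[(array([24.9, 14.3]), [19, 0, 15, 28, 316]), (array([57.2,  6.7]), [50, 0, 16, 15, 192])]
[(array([31.2, 48.5]), [22, 41, 19, 16, 210])]
0 [-0.0825  0.16  ]
5 [-0.0709  0.1647]
10 [-0.059   0.1684]
15 [-0.0468  0.1711]
20 [-0.0344  0.1727]
25 [-0.0219  0.1732]
30 [-0.0095  0.1726]
35 [0.0029 0.1709]
40 [0.0151 0.1682]
45 [0.027  0.1644]
50 [0.0385 0.1595]
55 [0.0496 0.1537]
60 [0.0601 0.147 ]
65 [0.07   0.1393]
70 [0.0791 0.1308]
75 [0.0875 0.1216]
80 [0.0951 0.1117]
85 [0.1018 0.1011]
90 [0.1075 0.09  ]
```

View pics/s1.png

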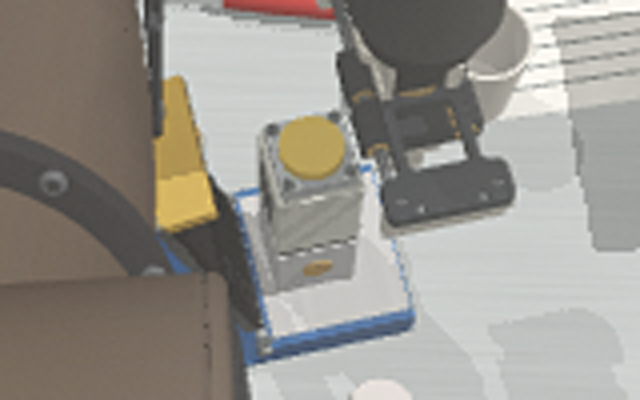

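The hand is behind the unit (to its right), over the stand, and the unit has not moved (collar at side px 327,197).

step_arm:
  plan:
    - [-0.02, 0, 0, 0, 0]
    - [-0.04, 0, 0, 0, 0]
    - [-0.06, 0, 0, 0, 0]
    - [-0.075, 0, 0, 0, 0]
    - [-0.085, 0, 0, 0, 0]
    - [-0.095, 0, 0, 0, 0]
    - [-0.105, 0, -0.003, 0, 0]
    - [-0.115, 0, -0.006, 0, 0]
    - [-0.125, 0, -0.009, 0, 0]
    - [-0.135, 0, -0.012, 0, 0]
    - [-0.14, 0, -0.014, 0, 0]

```text
time_s: 3.87
tcp_pos: [0.5874, -0.1028, 0.1661]
eef_rot: [-180.0, 0.0, -76.0]
contact_force: [-0.5, -0.7, 0.8]
gripper_width: 0.0006
gripper_force: 0.6
```

```bash
cat > look.py <<'E'
from h import *
s=r.get_state();print(s["time_s"],loc(s["tcp_pos"]).round(4),"F u,v,z",(s["contact_force"][:2]@U).round(1),(s["contact_force"][:2]@V).round(1),s["contact_force"][2].round(1),s["eef_rot"][2])
im=eyes.capture("side");cv2.imwrite("pics/cur.png",im[:,:,::-1])
for c,st in blobs(im[150:300,200:370],(20,120,90),(35,255,255),15)[0]:print(c+[200,150],st)
E
python3 look.py
```

```text
3.8667 [-0.0713 -0.0069  0.1661] F u,v,z -0.6 0.6 0.8 -75.96484559150967
[292.7 198.5] [83, 29, 21, 39, 500]
[319.7 197.7] [114, 40, 13, 16, 156]
```

step_arm:
  plan:
    - [-0.008, 0, -0.003, 0, 0]
    - [-0.016, 0, -0.006, 0, 0]
    - [-0.024, 0, -0.008, 0, 0]
    - [-0.032, 0, -0.01, 0, 0]
    - [-0.04, 0, -0.012, 0, 0]
    - [-0.048, 0, -0.014, 0, 0]
    - [-0.056, 0, -0.016, 0, 0]
    - [-0.064, 0, -0.018, 0, 0]
    - [-0.072, 0, -0.019, 0, 0]
    - [-0.08, 0, -0.02, 0, 0]
    - [-0.089, 0, -0.021, 0, 0]
    - [-0.098, 0, -0.022, 0, 0]

```text
time_s: 4.92
tcp_pos: [0.5815, -0.0791, 0.1716]
eef_rot: [-180.0, 0.0, -76.0]
contact_force: [-0.3, -0.3, 0.8]
gripper_width: 0.0006
gripper_force: 0.2
```

```bash
python3 look.py
```

```text
4.9167 [-0.0469 -0.0069  0.1716] F u,v,z -0.2 0.3 0.8 -75.9669507853618
[292.9 198.3] [83, 29, 21, 39, 466]
[309.6 199.9] [103, 42, 14, 16, 169]
```

step_arm:
  plan:
    - [-0.008, 0, -0.001, 0, 0]
    - [-0.016, 0, -0.002, 0, 0]
    - [-0.024, 0, -0.003, 0, 0]
    - [-0.032, 0, -0.004, 0, 0]
    - [-0.041, 0, -0.005, 0, 0]
    - [-0.05, 0, -0.006, 0, 0]
    - [-0.058, 0, -0.006, 0, 0]
    - [-0.066, 0, -0.007, 0, 0]
    - [-0.074, 0, -0.007, 0, 0]
    - [-0.083, 0, -0.008, 0, 0]
    - [-0.091, 0, -0.008, 0, 0]
    - [-0.1, 0, -0.008, 0, 0]

```text
time_s: 5.97
tcp_pos: [0.5753, -0.0564, 0.1736]
eef_rot: [179.9, -0.1, -76.0]
contact_force: [1.0, -8.0, -1.0]
gripper_width: 0.0006
gripper_force: 3.3
```

```bash
python3 look.py
```

```text
5.9667 [-0.0234 -0.0063  0.1736] F u,v,z -8.0 0.9 -1.0 -75.97766067888094
[290. 201.] [77, 31, 31, 39, 616]
```

step_arm:
  plan:
    - [-0.009, 0, 0, 0, 0]
    - [-0.018, 0, 0, 0, 0]
    - [-0.027, 0, 0, 0, 0]
    - [-0.036, 0, 0.001, 0, 0]
    - [-0.045, 0, 0.002, 0, 0]
    - [-0.054, 0, 0.003, 0, 0]
    - [-0.063, 0, 0.004, 0, 0]
    - [-0.072, 0, 0.005, 0, 0]
    - [-0.081, 0, 0.006, 0, 0]
    - [-0.09, 0, 0.008, 0, 0]
    - [-0.1, 0, 0.01, 0, 0]
    - [-0.109, 0, 0.012, 0, 0]

```text
time_s: 7.02
tcp_pos: [0.5689, -0.0298, 0.1714]
eef_rot: [180.0, -0.1, -76.0]
contact_force: [-0.8, -7.3, 4.5]
gripper_width: 0.0003
gripper_force: 3.9
```

```bash
python3 look.py; python3 - <<'E'
from h import *
c=cv2.imread("pics/cur.png")[150:270,220:380];cv2.imwrite("pics/s2.png",cv2.resize(c,None,fx=4,fy=4,interpolation=cv2.INTER_CUBIC))
E
```

```text
7.0167 [ 0.0039 -0.0066  0.1714] F u,v,z -6.9 2.5 4.5 -75.96086544611556
[272.5 206.8] [64, 37, 19, 39, 430]
[289.2 206.3] [83, 49, 13, 16, 160]
```

View pics/s2.png

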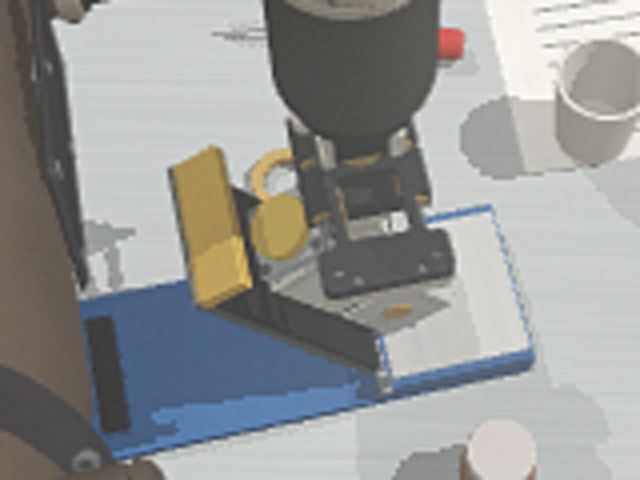

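Unit and plate are swinging down together. The collar is at about crop px (280,228), the end stop is beyond it, and the toe is at the hinge. I'll continue.

step_arm:
  plan:
    - [-0.009, 0, 0.002, 0, 0]
    - [-0.018, 0, 0.004, 0, 0]
    - [-0.027, 0, 0.006, 0, 0]
    - [-0.036, 0, 0.008, 0, 0]
    - [-0.045, 0, 0.011, 0, 0]
    - [-0.053, 0, 0.014, 0, 0]
    - [-0.062, 0, 0.017, 0, 0]
    - [-0.071, 0, 0.02, 0, 0]
    - [-0.08, 0, 0.023, 0, 0]
    - [-0.088, 0, 0.026, 0, 0]
    - [-0.097, 0, 0.029, 0, 0]
    - [-0.105, 0, 0.032, 0, 0]

```text
time_s: 8.07
tcp_pos: [0.563, -0.0038, 0.1641]
eef_rot: [-179.9, -0.1, -75.9]
contact_force: [-1.8, -3.5, 8.4]
gripper_width: 0.0004
gripper_force: 4.2
```

```bash
python3 look.py
```

```text
8.0667 [ 0.0306 -0.0071  0.1641] F u,v,z -3.0 2.6 8.4 -75.94342392655587
[259.6 213.5] [52, 44, 17, 39, 401]
[279.  210.7] [74, 53, 12, 16, 143]
```

step_arm:
  plan:
    - [-0.008, 0, 0.004, 0, 0]
    - [-0.016, 0, 0.008, 0, 0]
    - [-0.024, 0, 0.012, 0, 0]
    - [-0.032, 0, 0.016, 0, 0]
    - [-0.041, 0, 0.02, 0, 0]
    - [-0.05, 0, 0.024, 0, 0]
    - [-0.058, 0, 0.028, 0, 0]
    - [-0.066, 0, 0.032, 0, 0]
    - [-0.074, 0, 0.037, 0, 0]
    - [-0.082, 0, 0.042, 0, 0]
    - [-0.09, 0, 0.046, 0, 0]
    - [-0.097, 0, 0.051, 0, 0]

```text
time_s: 9.12
tcp_pos: [0.5574, 0.0205, 0.1514]
eef_rot: [-179.9, -0.0, -75.9]
contact_force: [-3.0, 0.0, 11.0]
gripper_width: 0.0009
gripper_force: 4.1
```

```bash
python3 look.py
```

```text
9.1167 [ 0.0556 -0.0075  0.1514] F u,v,z 0.8 2.9 11.0 -75.93213458693481
[249.9 220.3] [43, 52, 15, 38, 339]
[270.4 215.9] [66, 59, 10, 15, 125]
```

step_arm:
  plan:
    - [-0.01, 0, 0.003, 0, 0]
    - [-0.02, 0, 0.007, 0, 0]
    - [-0.028, 0, 0.012, 0, 0]
    - [-0.036, 0, 0.017, 0, 0]
    - [-0.044, 0, 0.022, 0, 0]
    - [-0.052, 0, 0.027, 0, 0]
    - [-0.059, 0, 0.032, 0, 0]
    - [-0.066, 0, 0.037, 0, 0]
    - [-0.073, 0, 0.042, 0, 0]
    - [-0.08, 0, 0.047, 0, 0]
    - [-0.087, 0, 0.052, 0, 0]
    - [-0.094, 0, 0.058, 0, 0]

```text
time_s: 10.17
tcp_pos: [0.5509, 0.0433, 0.1351]
eef_rot: [180.0, -0.0, -76.0]
contact_force: [2.1, -2.8, 2.5]
gripper_width: 0.0004
gripper_force: 1.8
```

```bash
python3 look.py;python3 - <<'E'
from h import *
c=cv2.imread("pics/cur.png")[150:270,220:380];cv2.imwrite("pics/s3.png",cv2.resize(c,None,fx=4,fy=4,interpolation=cv2.INTER_CUBIC))
E
```

```text
10.1667 [ 0.0792 -0.0068  0.1351] F u,v,z -3.2 -1.3 2.5 -75.96797042664944
[243.4 227.7] [38, 60, 12, 37, 247]
[263.9 221.3] [61, 64, 7, 16, 92]
```

View pics/s3.png

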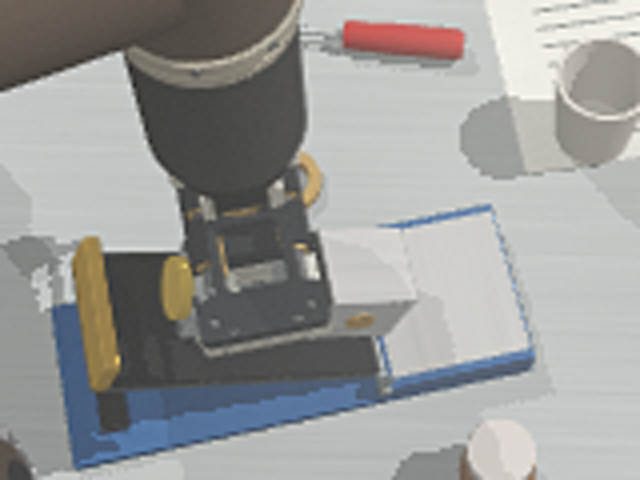

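The unit is at about 68°, lying against the plate, with its collar about 20 crop-scaled px short of the stop. All as wanted.

step_arm:
  plan:
    - [-0.006, 0, 0.006, 0, 0]
    - [-0.013, 0, 0.013, 0, 0]
    - [-0.02, 0, 0.02, 0, 0]
    - [-0.026, 0, 0.027, 0, 0]
    - [-0.032, 0, 0.034, 0, 0]
    - [-0.038, 0, 0.041, 0, 0]
    - [-0.044, 0, 0.048, 0, 0]
    - [-0.05, 0, 0.055, 0, 0]
    - [-0.056, 0, 0.062, 0, 0]
    - [-0.062, 0, 0.07, 0, 0]
    - [-0.068, 0, 0.078, 0, 0]
    - [-0.073, 0, 0.086, 0, 0]

```text
time_s: 11.22
tcp_pos: [0.5464, 0.0614, 0.1137]
eef_rot: [-180.0, 0.0, -76.0]
contact_force: [-1.8, 2.8, 6.3]
gripper_width: 0.0004
gripper_force: 2.7
```

```bash
python3 look.py
```

```text
11.2167 [ 0.0978 -0.0068  0.1137] F u,v,z 3.2 1.1 6.3 -75.96763339698254
[240.6 234.1] [37, 67, 9, 37, 161]
[259.5 226.7] [58, 70, 4, 15, 51]
```

step_arm:
  plan:
    - [-0.005, 0, 0.005, 0, 0]
    - [-0.01, 0, 0.011, 0, 0]
    - [-0.015, 0, 0.017, 0, 0]
    - [-0.019, 0, 0.023, 0, 0]
    - [-0.022, 0, 0.029, 0, 0]
    - [-0.026, 0, 0.035, 0, 0]
    - [-0.029, 0, 0.041, 0, 0]
    - [-0.032, 0, 0.047, 0, 0]
    - [-0.035, 0, 0.053, 0, 0]
    - [-0.038, 0, 0.059, 0, 0]
    - [-0.04, 0, 0.064, 0, 0]
    - [-0.042, 0, 0.068, 0, 0]

```text
time_s: 12.27
tcp_pos: [0.5438, 0.0716, 0.0967]
eef_rot: [-180.0, 0.0, -76.0]
contact_force: [-2.0, 4.2, 5.5]
gripper_width: 0.0003
gripper_force: 2.6
```

```bash
python3 look.py
```

```text
12.2667 [ 0.1083 -0.0067  0.0967] F u,v,z 4.6 1.0 5.5 -75.96650337675733
[240.2 238.1] [37, 72, 8, 35, 123]
[257.5 229.8] [56, 74, 4, 14, 22]
```

step_arm:
  plan:
    - [-0.003, 0, 0.004, 0, 0]
    - [-0.006, 0, 0.008, 0, 0]
    - [-0.009, 0, 0.012, 0, 0]
    - [-0.012, 0, 0.016, 0, 0]
    - [-0.014, 0, 0.02, 0, 0]
    - [-0.016, 0, 0.023, 0, 0]
    - [-0.018, 0, 0.026, 0, 0]
    - [-0.019, 0, 0.028, 0, 0]
    - [-0.02, 0, 0.03, 0, 0]
    - [-0.02, 0, 0.031, 0, 0]

```text
time_s: 13.15
tcp_pos: [0.5429, 0.0751, 0.0902]
eef_rot: [180.0, -0.1, -75.9]
contact_force: [-3.4, -5.2, 16.1]
gripper_width: 0.0005
gripper_force: 7.9
```

```bash
python3 look.py
```

```text
13.15 [ 0.112  -0.0067  0.0902] F u,v,z -4.2 4.6 16.1 -75.93535908031839
[240.7 240.7] [37, 74, 9, 35, 130]
[256.9 230.9] [56, 76, 3, 10, 17]
```

step_arm:
  plan:
    - [0, 0, 0.002, 0, 0]
    - [0, 0, 0.004, 0, 0]
    - [0, 0, 0.006, 0, 0]
    - [0, 0, 0.006, 0, 0]

```text
time_s: 13.53
tcp_pos: [0.543, 0.0751, 0.09]
eef_rot: [-180.0, -0.1, -75.9]
contact_force: [-8.3, -4.6, 26.2]
gripper_width: 0.0004
gripper_force: 13.0
```

```bash
python3 look.py
```

```text
13.5333 [ 0.112  -0.0068  0.09  ] F u,v,z -2.5 9.2 26.2 -75.91557305621467
[240.6 240. ] [37, 74, 9, 33, 126]
[256.9 230.9] [56, 76, 3, 10, 17]
```

step_arm:
  plan:
    - [0, 0, -0.02, 0, 0]
    - [0, 0, -0.06, 0, 0]
    - [0, 0, -0.12, 0, 0]
    - [0, 0, -0.2, 0, 0]
    - [0.1, 0, -0.3, 0, 0]
    - [0.22, 0, -0.3, 0, 0]
    - [0.36, 0, -0.3, 0, 0]
    - [0.5, 0, -0.3, 0, 0]
    - [0.64, 0, -0.3, 0, 0]
    - [0.72, 0, -0.3, 0, 0]
    - [0.72, 0, -0.3, 0, 0]

```text
time_s: 14.5
tcp_pos: [0.5866, -0.1019, 0.1621]
eef_rot: [179.9, -0.0, -76.2]
contact_force: [0.5, 1.6, -1.2]
gripper_width: 0.0009
gripper_force: 0.0
```

```bash
python3 look.py;python3 - <<'E'
from h import *
im=eyes.capture("top");print(blobs(im[150:300,200:370],(20,120,90),(35,255,255),15)[0])
a=cv2.imread("pics/cur.png")[170:270,220:380];b=im[170:270,220:380,::-1]
cv2.imwrite("pics/s4.png",cv2.resize(np.hstack([a,b]),None,fx=2.5,fy=2.5,interpolation=cv2.INTER_CUBIC))
E
```

```text
14.5 [-0.0703 -0.0063  0.1621] F u,v,z 1.4 -0.8 -1.2 -76.15463033425806
[]
```

View pics/s4.png

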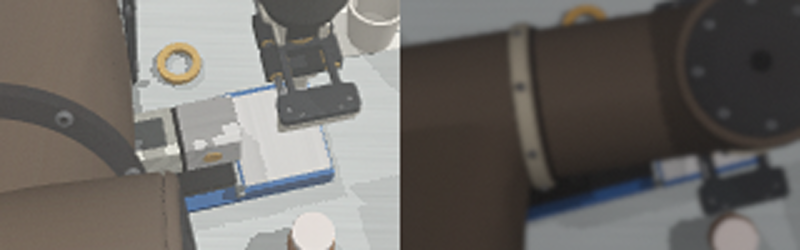

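The unit lies along the plate with its foot near the hinge line (side px about 313–316, 208–230) and the hand is behind it. I'll lower behind the foot and push.

step_arm:
  plan:
    - [0, 0, 0.12, 0, 0]
    - [0, 0, 0.24, 0, 0]
    - [0, 0, 0.34, 0, 0]
    - [0, 0, 0.4, 0, 0]
    - [0, 0, 0.43, 0, 0]
    - [0, 0, 0.43, 0, 0]
    - [-0.03, 0, 0.43, 0, 0]
    - [-0.06, 0, 0.43, 0, 0]
    - [-0.09, 0, 0.43, 0, 0]
    - [-0.12, 0, 0.43, 0, 0]
    - [-0.135, 0, 0.43, 0, 0]
    - [-0.15, 0, 0.43, 0, 0]

```text
time_s: 15.6
tcp_pos: [0.5774, -0.0614, 0.0557]
eef_rot: [-179.9, -0.0, -75.9]
contact_force: [-0.5, -1.1, -0.3]
gripper_width: 0.0005
gripper_force: 0.0
```

```bash
python3 look.py
```

```text
15.6 [-0.0288 -0.0072  0.0557] F u,v,z -0.9 0.7 -0.3 -75.91858666136797
```

step_arm:
  plan:
    - [-0.008, 0, 0, 0, 0]
    - [-0.016, 0, 0, 0, 0]
    - [-0.024, 0, 0, 0, 0]
    - [-0.032, 0, 0, 0, 0]
    - [-0.04, 0, 0, 0, 0]
    - [-0.048, 0, 0, 0, 0]
    - [-0.056, 0, 0, 0, 0]
    - [-0.064, 0, 0, 0, 0]
    - [-0.072, 0, 0, 0, 0]
    - [-0.08, 0, 0, 0, 0]
    - [-0.09, 0, 0, 0, 0]
    - [-0.1, 0, 0, 0, 0]

```text
time_s: 16.65
tcp_pos: [0.5711, -0.0379, 0.055]
eef_rot: [180.0, 0.0, -76.0]
contact_force: [1.0, -2.7, -1.7]
gripper_width: 0.0006
gripper_force: 1.4
```

```bash
python3 look.py
```

```text
16.65 [-0.0044 -0.0067  0.055 ] F u,v,z -2.9 -0.3 -1.7 -75.97557690411276
```

step_arm:
  plan:
    - [-0.008, 0, 0, 0, 0]
    - [-0.016, 0, 0, 0, 0]
    - [-0.024, 0, 0, 0, 0]
    - [-0.032, 0, 0, 0, 0]
    - [-0.04, 0, 0, 0, 0]
    - [-0.048, 0, 0, 0, 0]
    - [-0.056, 0, 0, 0, 0]
    - [-0.064, 0, 0, 0, 0]
    - [-0.072, 0, 0, 0, 0]
    - [-0.08, 0, 0, 0, 0]
    - [-0.088, 0, 0, 0, 0]

```text
time_s: 17.62
tcp_pos: [0.5659, -0.0165, 0.0551]
eef_rot: [180.0, 0.0, -76.0]
contact_force: [0.5, -2.5, -2.8]
gripper_width: 0.0005
gripper_force: 1.3
```

```bash
python3 look.py
```

```text
17.6167 [ 0.0176 -0.0068  0.0551] F u,v,z -2.6 0.1 -2.8 -75.96407356268195
```

Now slowly to contact, expected near x ≈ 0.0255.

step_arm:
  plan:
    - [-0.004, 0, 0, 0, 0]
    - [-0.008, 0, 0, 0, 0]
    - [-0.012, 0, 0, 0, 0]
    - [-0.016, 0, 0, 0, 0]
    - [-0.02, 0, 0, 0, 0]
    - [-0.024, 0, 0, 0, 0]
    - [-0.026, 0, 0, 0, 0]
    - [-0.028, 0, 0, 0, 0]

```text
time_s: 18.33
tcp_pos: [0.5646, -0.0109, 0.0553]
eef_rot: [-180.0, -0.1, -75.9]
contact_force: [4.0, -11.8, -1.6]
gripper_width: 0.0009
gripper_force: 6.3
```

```bash
python3 look.py
```

```text
18.3333 [ 0.0233 -0.007   0.0553] F u,v,z -12.4 -1.0 -1.6 -75.94382891173603
```

step_arm:
  plan:
    - [-0.002, 0, 0, 0, 0]
    - [-0.004, 0, 0, 0, 0]
    - [-0.005, 0, 0, 0, 0]
    - [-0.005, 0, 0, 0, 0]

```text
time_s: 18.72
tcp_pos: [0.5647, -0.0107, 0.0556]
eef_rot: [-180.0, -0.1, -75.9]
contact_force: [4.6, -16.4, -1.0]
gripper_width: 0.0005
gripper_force: 8.4
```

```bash
python3 look.py
```

```text
18.7167 [ 0.0235 -0.0071  0.0556] F u,v,z -17.0 -0.5 -1.0 -75.94470669579772
```

step_arm:
  plan:
    - [0.01, 0, 0, 0, 0]
    - [0.04, 0, 0, 0, 0]
    - [0.1, 0, 0, 0, 0]
    - [0.18, 0, 0, 0, 0]
    - [0.2, 0, -0.1, 0, 0]
    - [0.2, 0, -0.25, 0, 0]
    - [0.2, 0, -0.4, 0, 0]
    - [0.2, 0, -0.56, 0, 0]
    - [0.2, 0, -0.72, 0, 0]
    - [0.2, 0, -0.88, 0, 0]
    - [0.2, 0, -0.95, 0, 0]
    - [0.2, 0, -0.95, 0, 0]

```text
time_s: 19.77
tcp_pos: [0.5784, -0.057, 0.2987]
eef_rot: [-179.4, -0.1, -75.9]
contact_force: [0.2, 0.9, -0.8]
gripper_width: 0.0005
gripper_force: 0.0
```

step_arm:
  plan:
    - [1, 0.6, 0, 0, 0]
    - [1, 0.6, 0, 0, 0]
    - [1, 0.6, 0, 0, 0]
    - [1, 0.6, 0, 0, 0]
    - [1, 0.6, 0, 0, 0]
    - [1, 0.6, 0, 0, 0]
    - [1, 0.6, 0, 0, 0]
    - [1, 0.6, 0, 0, 0]
    - [1, 0.6, 0, 0, 0]
    - [1, 0.6, 0, 0, 0]

```text
time_s: 20.6
tcp_pos: [0.491, -0.3361, 0.2921]
eef_rot: [180.0, 0.0, -76.0]
contact_force: [0.2, 0.4, 0.3]
gripper_width: 0.0004
gripper_force: 0.0
```

```bash
python3 look.py;python3 - <<'E'
from h import *
im=eyes.capture("top");print([ (c+[200,150],s) for c,s in blobs(im[150:300,200:370],(20,120,90),(35,255,255),15)[0]])
a=cv2.imread("pics/cur.png")[150:310,180:380];b=im[150:310,180:380,::-1]
cv2.imwrite("pics/s5.png",cv2.resize(np.hstack([a,b]),None,fx=2,fy=2,interpolation=cv2.INTER_CUBIC))
E
```

```text
20.6 [-0.2744  0.1432  0.2921] F u,v,z 0.4 -0.3 0.3 -76.0258330479771
[241.2 243.3] [38, 78, 8, 31, 88]
[(array([243.8, 240.3]), [39, 75, 10, 33, 95])]
```

View pics/s5.png

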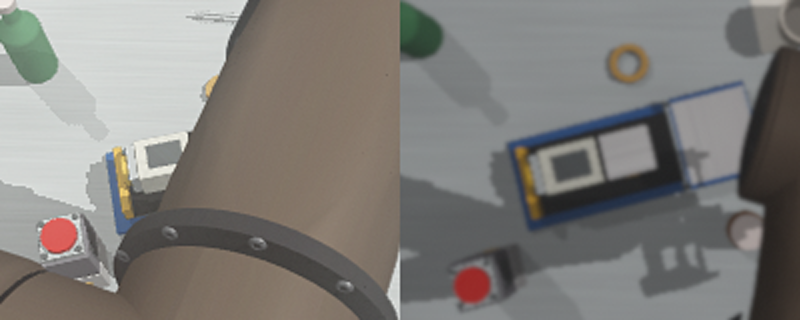

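The top view shows the plate flat in the bed, with the unit lying along it and its collar against the yellow stop. The bystanders are in place. The push force rose from 3 N to 17 N with no motion, which confirms contact.

```bash
python3 -c "
from h import *
print(loc(onz('top',(306,225),.09)))
print(workorder.close_job())"
```

```text
[0.03413261 0.00108163 0.09      ]
the job is handed in; nothing more can be done
None
```

The valve unit lies on its side on the flat plate, with its collar against the yellow end stop and the hand clear; I handed the job in at about 21 s and the result hasn't been reported.

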